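# Take up the play in a worn forming wheel

## Task

Feel the aluminium wheel for bearing play: push the top of its rim gently sideways to its stop, first towards the red-knobbed lever, then away from it, one finger at a time without pinching, holding each push at about 5 N for half a second. Swing the lever away from the robot until only a trace of play is left, 2.5 to 4.5 mm in all from side to side at the rim top, not locked, and prove it by rocking the rim again the same way. Then let go, leaving the mallets, cups and other things undisturbed.

Things in the scene. Friction and masses are not known exactly. Their poses are not given: they have to be found in the camera images.
- stand: Fixed stand: stump slice (220 mm across, 50 high) with a green yoke; two bearing housings (48 mm across, tops at 174 mm, 37 to 63 mm to either side of the wheel's middle plane) carry the axle 150 mm above the bench. Origin: underside centre, right under the wheel's centre. z up, y along the axle to the lever side, x away from the robot (turned up to 0.5 rad).
- wheel: Aluminium forming wheel, 160 mm in diameter and 30 mm wide, upright in the yoke, flat faces with a shallow recess inside 112 mm diameter. Origin: its centre, on the axle. Its y axis is the axle, pointing to the lever side. Its half towards the lever is wheel_c1, the other wheel_c0. It spins freely and, because the bearing is worn, also rocks sideways.
- rim_top (a point): The middle of the top of the wheel's rim, 80 mm above the axle, 230 mm above the bench when the wheel is upright. It rocks with the wheel but does not spin. The outer 40 mm of the wheel's side faces stands clear above the housings and can be pushed.
- rocker (a joint): Sideways rocking of the wheel (rad): 0 upright, positive with the rim top towards the lever; 0.0125 rad is 1 mm at the rim top. Light friction (0.6 N at the rim); stays where left. Meets a firm stop equally far on either side; how far is hidden (0.04 to 0.14 rad each way at the start). The stops give 0.002 to 0.006 rad at 5 N.
- lever (a joint): Play adjuster (rad): 0 leans 0.85 rad from upright towards the stand's -x (the robot); grows as it swings over to +x, up to 1.75. Each 0.1 rad takes up 0.008 rad of play each way (0.64 mm at the rim); swung back it gives it back. Stays where left (friction 3 N at the knob), stiffer once all play is gone. The right setting differs every time.
- lever_pivot (a point): Lever's turning axis (along the stand's y), 115 mm from the wheel's middle plane, 150 mm above the bench.
- lever_knob (a point): Centre of the red barrel knob (25 mm in diameter, 30 mm long, lying along the stand's y, flat ends) at the end of the lever's 12 mm thick rod, 100 mm from the pivot.
- mallet_a: Wooden mallet lying near the stand, 200 mm long, head 52 mm across and 85 mm long; bystander. Origin on the bench under its middle.
- mallet_b: Another wooden mallet of the same make; bystander. Origin on the bench under its middle.
- cup_a: Steel cup, 74 mm across, 85 mm high, standing close by the stand; bystander. Origin: centre of its underside.
- cup_b: Copper cup, 74 mm across, 85 mm high; bystander. Origin: centre of its underside.
- hammer: Hammer 200 mm long lying on the bench; bystander. Origin on the bench under it.
- oil: Yellow oil bottle, 56 mm across, 130 mm high; bystander. Origin: centre of its underside.
- disc: Flat brass disc, 120 mm across, 12 mm thick; bystander. Origin: centre of its underside.

How it is judged:
By the outcome, as a careful person would: the job done as asked, in the order asked, and still so for the second after the job is handed in, with the robot touching nothing.
It also fails if it takes over 58 s, if anything falls off the work surface, if the arm or the gripper's body presses on something with over 40 N, if the wrist force passes 120 N, or if a joint passes its speed limit or range.

## Robot

A 7-joint arm with a two-finger parallel gripper is mounted at the origin on the work surface. World frame = base frame: x ahead of the robot, y to its left, z up, the work surface at z = 0. Lengths are in m, angles in degrees, forces in N, time in s.
With the tool pointing down it reaches from about 0.425 to 0.8 m from the base axis. Payload 8.3 kg.
Tool frame: the origin (TCP) lies on the centre line of the jaws, within the pads' length; the fingertips stand 19 mm ahead of it and the grasp point (between the pads) is the TCP; z points along the fingers, y is the direction in which the jaws open and shut (so a half turn about z gives the same grasp; the last joint's range is limited). The gripper opens to 85 mm and grips with 20 to 120 N. Pads are 22 mm wide; open, the fingers measure 114 mm over their backs; the gripper's body (76 mm by 85 mm) begins 54 mm behind the grasp point. The pads swing forward as they close: fully open they stand 13 mm farther back than shut.
Start: joints at [-74.192, 21.967, 0.94, 78.501, -0.361, 79.538, -2.664], TCP at [0.208, 0.589, 0.25] pointing down, gripper open.
Joint ranges: [-169.22, 169.22], [-14.56, 117.87], [-87.37, 89.26], [10.42, 133.3], [-82.24, 262.24], [0.94, 117.77], [-172.7, 172.7]. Speed limits (degrees/s): [136.94, 136.94, 172.46, 172.46, 180, 180, 180].

## Interface

Orientations are given as a 3x3 rotation matrix whose columns are the frame's x, y, z axes.
In Python, from plant import r, kinematics, imaging, hand_in gives the robot as it stands. Calls block until the motion is done:
- r.move_ptp(position, orientation): joint-space move of the TCP to a pose.
- r.move_linear(position, attitude=None, vel=0.15): straight line of the TCP; attitude=None keeps the orientation; vel is the mean speed in m/s.
- r.movej(angles): joint-space move.
- r.move_gripper(opening, strength=None): opening from 0.0 (shut) to 1.0 (fully open); strength is the grip in N (None keeps the last); returns when the fingers have stopped.
- r.pause(seconds).
- kinematics.inverse_kinematics(position, orientation): joint angles nearest the present ones, or None.
- r.get_obs(): the state.
- imaging.read_camera(name): name is "scene" or "top"; returns the picture (384x512x3 uint8, red, green, blue); there is no depth.
- imaging.camera_model(name): a dict with "intrinsics" (3x3 intrinsics, pixels), "cam_to_world" (4x4, takes a point from camera to world coordinates). Camera axes: x right, y down, z forward; pixel columns grow to the right and rows downward; lengths in m; the calibration is good to about 2 mm. A picture is of the moment at which its call begins. camera_model takes no time and is no camera call.
A pose or a line that the arm cannot do raises r.IKError and nothing moves.
- hand_in(): hands the job in, once; it reports no verdict.
Trained networks look in the newest picture that a camera, given by its name, has taken for a name from the list of things; names that differ only in an ending like _2 or _b are one class to them, and where a whole thing is asked for, a point or a joint stands for the part that bears it (a point fixed in the world has none). Each returns a list of dicts, best first, with "conf" (0 to 1); they miss things now and then, are a little off and sometimes report something else, mostly with a low value. They report only what shows in the picture. A call takes as long as a camera call.
- imaging.trace(camera, name): "pixels" (384x512 bool, what is visible of it) and "position" ([row, column] in pixels, amid what is visible of it).
- imaging.place_of(camera, name): "position" ([row, column] in pixels: a listed point, or the origin of a listed thing).
The state is a dict: "time": time; "q": joint angles; "joint_vel": joint speeds; "effort": joint torques, N m; "position": TCP position; "tool_rot": TCP orientation; "ft_force": force on the tool from outside, world axes, zero at the start; "torque": the same for the moment, N m; "finger_gap": opening from 0.0 (shut) to 1.0 (fully open).
Only numpy, scipy, OpenCV 4.12 (cv2) and the standard library are available. Lean on these libraries where they do the work, as an engineer would, in place of code of your own. Each camera call takes 0.05 s, during which the arm holds its last target. There are 200 camera calls.

## Working session

There is one attempt and no reset: what is moved stays moved. The work goes in short steps, each a Python script; the robot and the scene stay as the last script left them, time stands still between calls to the robot, and variables do not carry over. Pictures are saved under pics/ and viewed, about 8 in all and at most 12, crops included, and the job is handed in when it is done.

```bash
ls; mkdir -p pics; cat > h.py <<'E'
import numpy as np, cv2
from plant import r, kinematics, imaging, hand_in
def ray(cam,rc):
    m=imaging.camera_model(cam);K=np.array(m["intrinsics"]);T=np.array(m["cam_to_world"])
    d=T[:3,:3]@np.linalg.solve(K,[rc[1],rc[0],1.]);return T[:3,3],d/np.linalg.norm(d)
def at_z(cam,rc,z):
    o,d=ray(cam,rc);return o+d*(z-o[2])/d[2]
def proj(cam,p):
    m=imaging.camera_model(cam);K=np.array(m["intrinsics"]);T=np.array(m["cam_to_world"])
    c=K@(T[:3,:3].T@(np.asarray(p)-T[:3,3]));return c[1]/c[2],c[0]/c[2]
def tri(a,b):
    (o1,d1),(o2,d2)=a,b
    A=np.stack([d1,-d2],1);s=np.linalg.lstsq(A,o2-o1,rcond=None)[0]
    p,q=o1+s[0]*d1,o2+s[1]*d2;return (p+q)/2,np.linalg.norm(p-q)
def shot(n,f):
    im=imaging.read_camera(n);cv2.imwrite("pics/"+f,im[:,:,::-1]);return im
E
python3 - <<'E'
from h import *
np.set_printoptions(precision=4,suppress=True)
a=shot("scene","s0.png");b=shot("top","t0.png")
cv2.imwrite("pics/both.png",cv2.resize(np.vstack([a,b])[:,:,::-1],(512,768))[:, :] if 0 else cv2.resize(np.hstack([a,b])[:,:,::-1],(800,300)))
for n in ["stand","wheel","rim_top","lever_pivot","lever_knob","cup_a","cup_b","oil","mallet_a","hammer","disc"]:
    for c in ["scene","top"]:
        print(n,c,[(np.round(x["position"],1),round(x["conf"],2)) for x in imaging.place_of(c,n)[:3]])
for c in ["scene","top"]: print(np.array(imaging.camera_model(c)["cam_to_world"]),np.array(imaging.camera_model(c)["intrinsics"])[0])
o=r.get_obs();print(o)
E
```

```text
pics
stand scene [(array([222.7, 277.6]), 0.97)]
stand top [(array([193. , 236.7]), 0.67)]
wheel scene [(array([190.3, 279.2]), 0.58)]
wheel top [(array([188.6, 232.9]), 0.88)]
rim_top scene [(array([172. , 281.1]), 0.58)]
rim_top top [(array([178.9, 228.9]), 0.7)]
lever_pivot scene [(array([184.2, 308.2]), 0.57)]
lever_pivot top [(array([181.5, 195.5]), 0.68)]
lever_knob scene [(array([159.8, 301.9]), 0.59), (array([231.6, 234.3]), 0.26)]
lever_knob top [(array([204.3, 183.4]), 0.72)]
cup_a scene [(array([245. , 307.7]), 0.69), (array([229.9, 235.5]), 0.67)]
cup_a top [(array([147.9, 227.2]), 0.86), (array([190.4, 291.5]), 0.75)]
cup_b scene [(array([245. , 307.7]), 0.69), (array([229.9, 235.5]), 0.67)]
cup_b top [(array([147.9, 227.2]), 0.86), (array([190.4, 291.5]), 0.75)]
oil scene [(array([198.2, 352.8]), 0.57)]
oil top [(array([186.8, 133.1]), 0.6)]
mallet_a scene [(array([273.3, 149.6]), 0.84), (array([209.3, 337.8]), 0.71)]
mallet_a top [(array([181.8, 166.9]), 0.86), (array([182.8, 392. ]), 0.56)]
hammer scene [(array([170.3, 321.8]), 0.72)]
hammer top [(array([272.4, 109.2]
[... 404 characters left out ...]
143 -0.004  -0.0157]
 [ 0.0016 -0.1649 -0.9863  1.2249]
 [ 0.      0.      0.      1.    ]] [364.4972   0.     256.5244]
{'time': 1.2, 'q': array([-74.192 ,  21.967 ,   0.9389,  78.5022,  -0.3579,  79.5395,
        -2.6657]), 'joint_vel': array([-0.0348,  0.0609,  0.0093, -0.0322,  0.069 ,  0.0416,  0.0193]), 'effort': array([  0.0002, -62.7333,   0.8429, -37.2099,   0.0164,   0.0027,
        -0.0001]), 'position': array([0.2077, 0.5895, 0.2503]), 'tool_rot': array([[-0.9432,  0.3323, -0.    ],
       [ 0.3323,  0.9432, -0.0001],
       [ 0.    , -0.0001, -1.    ]]), 'ft_force': array([-0.7608, -0.2188, -0.733 ]), 'torque': array([-0.002 , -0.0091,  0.0013]), 'finger_gap': 1.004381828405087}
```

View pics/both.png

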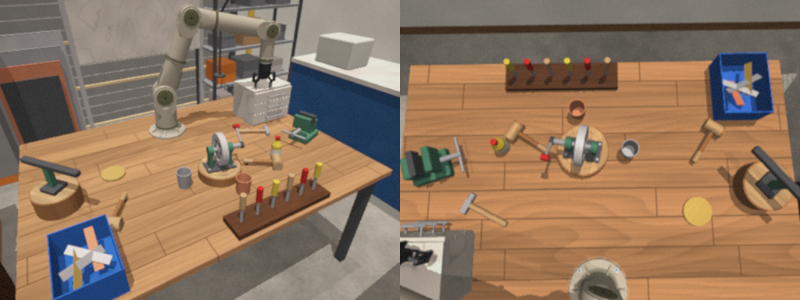

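```bash
python3 - <<'E'
from h import *
np.set_printoptions(precision=4,suppress=True)
P={"stand":((222.7,277.6),(193,236.7)),"wheel":((190.3,279.2),(188.6,232.9)),"rim":((172,281.1),(178.9,228.9)),"pivot":((184.2,308.2),(181.5,195.5)),"knob":((159.8,301.9),(204.3,183.4)),"oil":((198.2,352.8),(186.8,133.1)),
"cup1":((245,307.7),(147.9,227.2)),"cup2":((229.9,235.5),(190.4,291.5)),"cup1x":((229.9,235.5),(147.9,227.2)),"cup2x":((245,307.7),(190.4,291.5)),"ma":((273.3,149.6),(182.8,392)),"mb":((209.3,337.8),(181.8,166.9)),"ham":((170.3,321.8),(272.4,109.2))}
for k,(s,t) in P.items():print(k,*tri(ray("scene",s),ray("top",t)))
E
```

```text
stand [ 0.5618  0.0457 -0.0047] 0.003220529772749414
wheel [0.5534 0.0522 0.142 ] 0.0025710495327699355
rim [0.5649 0.0553 0.2275] 0.003520097749608103
pivot [0.5772 0.1664 0.1462] 0.0069401822539951466
knob [0.4994 0.1875 0.2118] 0.004647732140572208
oil [0.589  0.401  0.0086] 0.008392164963264701
cup1 [ 0.7234  0.0785 -0.012 ] 0.0031624660629612365
cup2 [ 0.562  -0.1381  0.0322] 0.003448077218198256
cup1x [ 0.6527 -0.0473  0.1018] 0.24619358258414234
cup2x [ 0.6497 -0.0346 -0.0066] 0.2660856597966927
ma [ 0.5902 -0.4775  0.0036] 0.010659746426226437
mb [ 0.61    0.2951 -0.001 ] 0.021362000245622095
ham [ 0.3012  0.4655 -0.0098] 0.010659225292520409
```

The picture shows the stand mid-bench. In the top view the wheel is at about (582,147) in the composite, with the knob left of it towards the robot and the cups at (577,108) and (629,150). Next I'll fit the stand pose to all detected points and check it with an overlay.

```bash
cat >> h.py <<'E'
from scipy.optimize import least_squares
def pts(v):
    x,y,th,lev,rock=v; c,s=np.cos(th),np.sin(th); R=np.array([[c,-s,0],[s,c,0],[0,0,1]]); o=np.array([x,y,0])
    a=lev-.85
    L={"stand":[0,0,0],"wheel":[0,0,.15],"rim_top":[0,.08*np.sin(rock),.15+.08*np.cos(rock)],"lever_pivot":[0,.115,.15],"lever_knob":[.1*np.sin(a),.115,.15+.1*np.cos(a)]}
    return {k:o+R@np.array(p) for k,p in L.items()}
def fit(obs,v0=(.56,.05,-.15,0.05,0)):
    def f(v):
        p=pts(v); return np.array([np.subtract(proj(c,p[k]),rc) for k,c,rc in obs]).ravel()
    return least_squares(f,v0,loss="soft_l1",f_scale=2.)
E
python3 - <<'E'
from h import *
np.set_printoptions(precision=4,suppress=True)
obs=[]
N=["stand","wheel","rim_top","lever_pivot","lever_knob"]
S=[(222.7,277.6),(190.3,279.2),(172,281.1),(184.2,308.2),(159.8,301.9)]
T=[(193,236.7),(188.6,232.9),(178.9,228.9),(181.5,195.5),(204.3,183.4)]
for n,s,t in zip(N,S,T): obs+=[(n,"scene",s),(n,"top",t)]
q=fit(obs);print(q.x);print(q.fun.reshape(-1,4))
p=pts(q.x)
out=[]
for cam,f,(r0,c0) in [("scene","s0.png",(125,215)),("top","t0.png",(120,150))]:
    im=cv2.resize(cv2.imread("pics/"+f)[r0:r0+120,c0:c0+130],None,fx=5,fy=5,interpolation=cv2.INTER_CUBIC)[:,:400*2]
    th=q.x[2];yv=np.array([-np.sin(th),np.cos(th),0]);xv=np.array([np.cos(th),np.sin(th),0])
    for k,w in p.items():
        a=proj(cam,w);cv2.circle(im,(int((a[1]-c0+.5)*5),int((a[0]-r0+.5)*5)),4,(255,0,255),1)
    for s in(-.015,.015):
        P=[proj(cam,p["wheel"]+yv*s+.08*(xv*np.cos(t)+np.array([0,0,1])*np.sin(t))) for t in np.linspace(0,2*np.pi,60)]
        cv2.polylines(im,[np.array([[(b-c0+.5)*5,(a-r0+.5)*5] for a,b in P],int)],1,(0,255,255),1)
    out.append(im)
cv2.imwrite("pics/fit.png",cv2.resize(np.hstack(out),(800,369)))
for i in range(6): print(r.get_obs()["ft_force"],r.get_obs()["torque"]);r.pause(.02)
E
```

```text
[ 0.5587  0.0512 -0.1819 -0.0696  0.0713]
[[-1.8187  1.1881  0.9049 -1.2446]
 [-1.0044  0.196  -2.389  -0.2215]
 [-1.3466  0.1068  1.9662 -0.0487]
 [-0.2335 -0.9272 -1.573  -0.5224]
 [ 1.1127 -2.1874 -1.0423  2.5101]]
[-0.7608 -0.2188 -0.733 ] [-0.002  -0.0091  0.0013]
[0.0349 0.5036 0.7676] [ 0.0368 -0.0082  0.0264]
[-0.3621  0.3974 -0.6081] [-0.039   0.0019  0.0053]
[-0.0256 -0.1805  0.332 ] [ 0.0231  0.0219 -0.0079]
[1.2986 0.7147 0.1393] [-0.006  -0.0001  0.0066]
[ 0.3346  0.277  -0.9074] [-0.0099  0.0366 -0.0055]
```

View pics/fit.png

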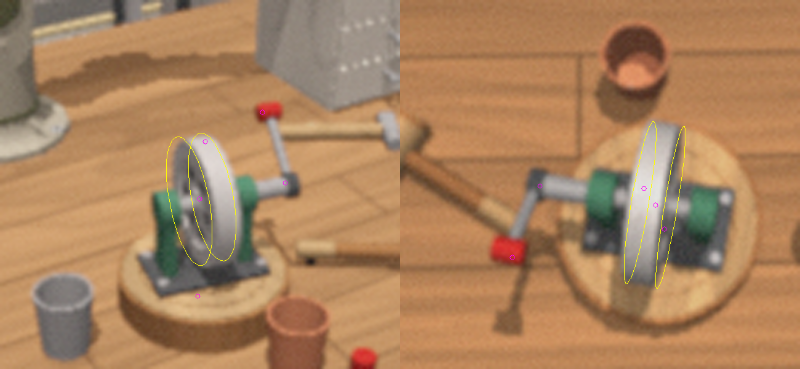

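```bash
cat >> h.py <<'E'
TH=-.18; O=np.array([.5587,.0512,0]); c,s=np.cos(TH),np.sin(TH)
RS=np.array([[c,-s,0],[s,c,0],[0,0,1]])
ROT=np.stack([-RS[:,0],RS[:,1],[0,0,-1]],1)   # tool y along stand y, z down
def W(x,y,z): return O+RS@np.array([x,y,z])
def loc(p): return RS.T@(np.asarray(p)-O)
E
python3 - <<'E'
from h import *
np.set_printoptions(precision=4,suppress=True)
o=r.get_obs();p=o["position"]
print(np.linalg.det(ROT),kinematics.inverse_kinematics(W(0,.003,.31),ROT),kinematics.inverse_kinematics(W(-.1,.115,.22),ROT))
r.move_linear([p[0],p[1],.33],vel=.3);print(r.get_obs()["time"])
r.move_ptp(W(0,.003,.31),ROT);print(r.get_obs()["time"])
r.move_linear(W(0,.003,.225),vel=.15);t=r.get_obs()["time"];print(t)
F=[]
for i in range(20):
    r.pause(.005);o=r.get_obs();F.append(np.r_[o["ft_force"],o["torque"]])
F=np.array(F);print(o["time"]-t,F.mean(0),F.std(0),loc(o["position"]))
a=shot("scene","s1.png");b=shot("top","t1.png")
ims=[]
for im,(r0,c0) in [(a,(110,225)),(b,(120,170))]: ims.append(cv2.resize(im[r0:r0+100,c0:c0+100,::-1],(400,400),interpolation=cv2.INTER_CUBIC))
cv2.imwrite("pics/z1.png",np.hstack(ims))
print(r.get_obs()["time"],[proj("scene",W(0,y,.21)) for y in(-.0425,.0425)])
E
```

```text
1.0000000000000002 [-35.733   13.9767  33.4866  83.9687  -7.6956  84.3552  77.4142] [-41.7749   9.2752  19.6916  99.1944  -3.2719  72.0916  58.3726]
1.7167
4.0
4.7167
0.16659999999999986 [-0.0442 -0.1359  0.3427  0.0087  0.0041 -0.0014] [0.4209 0.4923 0.5956 0.0331 0.0333 0.0368] [0.0007 0.0031 0.2262]
4.9833 [(np.float64(177.5578328421801), np.float64(268.7936810259795)), (np.float64(173.6426674786388), np.float64(290.35004851022876))]
```

View pics/z1.png

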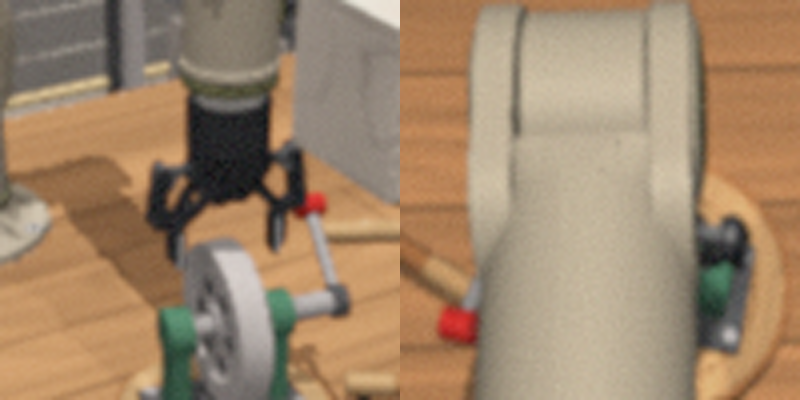

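Both fingertips straddle the rim: the scene crop shows them at about (178,262) and (275,248). That puts them at z≈0.215, with the wheel leaning towards the lever. Next I'll start the push and time the small steps.

```bash
cat >> h.py <<'E'
Z=.225
def fy(n=3):
    v=[]
    for i in range(n):
        if i: r.pause(.008)
        v.append(RS[:,1]@r.get_obs()["ft_force"])
    return np.mean(v)
E
python3 - <<'E'
from h import *
T=lambda:r.get_obs()["time"]
print(T(),loc(r.get_obs()["position"]))
r.move_linear(W(0,.013,Z),vel=.1);print(T(),loc(r.get_obs()["position"]))
for d,v in((.0005,.15),(.0005,.02),(.0002,.02),(.0002,.02)):
    y=loc(r.get_obs()["position"])[1]
    t=T();r.move_linear(W(0,y+d,Z),vel=v);print(d,v,T()-t,loc(r.get_obs()["position"])[1]-y,fy(3))
E
```

```text
4.9833 [0.00045128 0.00311934 0.22586735]
5.2333 [-1.82405108e-04  1.43749770e-02  2.24963525e-01]
0.0005 0.15 0.25 0.0005357609263769575 0.1821074890889444
0.0005 0.02 0.25 0.0004128609569652251 -0.19788067752622973
0.0002 0.02 0.25 0.00013344995096068422 -0.28829600471807987
0.0002 0.02 0.25 0.00021925868001449085 0.08382794334588102
```

```bash
cat >> h.py <<'E'
def push(d,y0,b=0.,coarse=.001,fine=.0005,ymax=None,z=Z):
    """step finger in direction d (stand y) from command y0; returns log [cmd,actual,force]"""
    log=[];y=y0;st=coarse;prev=0
    while 1:
        y+=d*st
        r.move_linear(W(0,y,z));f=-d*(fy(6)-b);a=loc(r.get_obs()["position"])[1]
        log.append((y*1e3,a*1e3,f))
        if f>4.3: break
        if ymax is not None and d*(y-ymax)>0: break
        st=fine if f>.4 else coarse
        if f>1.7:
            k=max((f-prev)/st/1e3, 3.) if len(log)>1 else 10
            st=np.clip((5-f)/15e3,.0001,.0003)
        prev=f
    if f>6: y-=d*(f-5)/20e3; r.move_linear(W(0,y,z))
    t=r.get_obs()["time"];h=[];ap=[]
    while r.get_obs()["time"]-t<.65:
        h.append(-d*(fy(6)-b));ap.append(loc(r.get_obs()["position"])[1]*1e3);r.pause(.008)
    for l in log: print("%.2f %.2f %.2f"%l)
    print("hold F %.2f (min %.2f max %.2f) at cmd %.2f act %.2f"%(np.mean(h),min(h),max(h),y*1e3,np.mean(ap)),"t",r.get_obs()["time"],"torque",RS[:,0]@r.get_obs()["torque"])
    return y,np.mean(ap),log
E
python3 - <<'E'
from h import *
y0=.023
r.move_linear(W(0,y0,Z),vel=.06); b=fy(20); print("bias",b,loc(r.get_obs()["position"]))
push(1,y0,b,ymax=.033)
E
```

```text
bias 0.09103520797505923 [3.03896240e-06 2.29337343e-02 2.24972318e-01]
24.00 24.00 -0.04
25.00 25.04 -0.23
26.00 26.05 0.06
27.00 27.04 0.36
28.00 28.04 0.19
29.00 29.07 0.52
29.50 29.49 -0.17
30.50 30.57 -0.13
31.50 31.53 -0.16
32.50 32.53 -0.04
33.50 33.54 0.19
hold F 0.26 (min -0.10 max 0.45) at cmd 33.50 act 33.51 t 10.6417 torque -0.017586097670308727
```

```bash
sed -i 's/    if f>6: y-=/    if f<=4.3: print(*log,sep="\\n"); return y,a,log\n    if f>6: y-=/' h.py
python3 - <<'E'
from h import *
push(1,.0335,.09,ymax=.045)
E
```

```text
34.50 34.56 0.35
35.50 35.63 0.39
36.50 36.61 -0.00
37.50 37.61 0.13
38.50 38.61 0.29
39.50 39.63 0.32
40.50 40.53 0.47
41.00 40.77 1.44
41.50 41.09 3.28
41.61 41.30 4.21
41.71 41.48 4.84
hold F 5.09 (min 4.61 max 5.61) at cmd 41.71 act 41.50 t 14.5 torque -1.1458054391955335
```

```bash
python3 - <<'E'
from h import *
r.move_linear(W(0,-.007,Z),vel=.15);b=fy(12);print("b",b)
y=-.008
for i in range(14):
    st=.001 if i<7 else .0015
    y-=st;r.move_linear(W(0,y,Z));f=fy(12)-b;print("%.2f %.2f %.2f"%(y*1e3,loc(r.get_obs()["position"])[1]*1e3,f))
    if f>1.5: break
print(r.get_obs()["time"],r.get_obs()["finger_gap"])
E
```

```text
b 0.11522066210425767
-9.00 -8.65 -0.10
-10.00 -10.01 -0.04
-11.00 -11.01 -0.18
-12.00 -12.01 -0.20
-13.00 -13.00 0.04
-14.00 -14.00 -0.15
-15.00 -15.01 0.28
-16.50 -16.68 -0.08
-18.00 -18.16 0.04
-19.50 -19.63 0.02
-21.00 -21.17 0.07
-22.50 -22.65 -0.22
-24.00 -24.12 -0.11
-25.50 -25.61 -0.01
19.85 1.001437067928845
```

```bash
python3 - <<'E'
from h import *
a=shot("scene","s2.png")
cv2.imwrite("pics/z2.png",cv2.resize(a[110:210,225:345,::-1],(720,600),interpolation=cv2.INTER_CUBIC))
print(proj("scene",W(0,-.0255+.0425,.215)),proj("scene",W(0,-.0255-.0425,.215)))
E
```

```text
(np.float64(173.63282531392798), np.float64(283.99052083483866)) (np.float64(177.57604150080746), np.float64(262.169730828824))
```

View pics/z2.png

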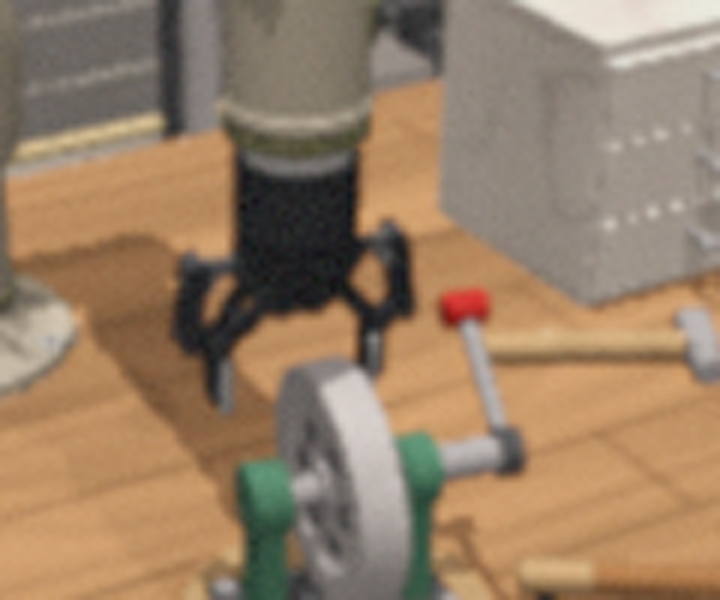

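```bash
python3 - <<'E'
from h import *
print([(x["position"],x["conf"]) for x in imaging.place_of("scene","rim_top")[:1]],proj("scene",W(0,0,.23)),proj("scene",W(0,-.01,.23)))
push(-1,-.0255,.1,coarse=.001,ymax=-.042)
E
```

```text
[([174.3, 279.1], 0.68)] (np.float64(170.86317625642718), np.float64(279.7537205149276)) (np.float64(171.31898524493081), np.float64(277.19213582961186))
-26.50 -26.53 0.45
-27.00 -26.97 0.53
-27.50 -27.52 0.75
-28.00 -28.04 0.53
-28.50 -28.56 0.14
-29.50 -29.64 -0.08
-30.50 -30.65 0.27
-31.50 -31.51 0.29
-32.50 -32.04 2.81
-32.65 -32.19 4.42
hold F 4.83 (min 3.93 max 5.31) at cmd -32.65 act -32.35 t 23.5667 torque 1.1471879358102544
```

```bash
cat >> h.py <<'E'
O=O+RS@np.array([0,.0046,0])
def fx(n=4):
    v=[]
    for i in range(n):
        if i:r.pause(.008)
        v.append(RS[:,0]@r.get_obs()["ft_force"])
    return np.mean(v)
def kn(L,off): # TCP for closed finger touching knob at lever L
    a=L-.85; return .1*np.sin(a)-off, .15+.1*np.cos(a)+.010
E
python3 - <<'E'
from h import *
a=shot("scene","sA.png");m=imaging.trace("scene","wheel")[0]["pixels"];np.save("mA.npy",m)
print([x["position"] for x in imaging.place_of("scene","rim_top")[:1]])
y=loc(r.get_obs()["position"])[1]
r.move_linear(W(0,y+.02,Z),vel=.2);r.move_linear(W(0,y+.02,.30),vel=.3)
r.move_gripper(0.0);print(r.get_obs()["time"])
r.move_linear(W(-.125,.115,.30),vel=.3);r.move_linear(W(-.125,.115,.226),vel=.2)
print(r.get_obs()["time"],loc(r.get_obs()["position"]),r.get_obs()["finger_gap"])
b=fx(10);x=-.112;z=.226
while x<-.085:
    x+=.004;r.move_linear(W(x,.115,z));f=-(fx()-b);print("%.1f %.1f %.2f"%(x*1e3,loc(r.get_obs()["position"])[0]*1e3,f))
    if f>1.5:break
print(r.get_obs()["time"])
E
```

```text
[[172.5, 275.9]]
25.1333
26.4083 [-0.1241178   0.11413457  0.22661981] -0.00039783372744749905
-108.0 -107.2 0.52
-104.0 -104.1 -0.25
-100.0 -99.9 0.02
-96.0 -97.2 6.46
27.6
```

```bash
python3 - <<'E'
from h import *
off=.0235
for L in (.2,.4,.6,.8,.98,1.15):
    x,z=kn(L,off);r.move_linear(W(x,.115,z),vel=.12);f=-(fx(3));p=loc(r.get_obs()["position"]);print(L,"F %.2f"%f,p,"L act %.3f"%(.85+np.arcsin((p[0]+off)/.1)))
r.pause(.05);p=loc(r.get_obs()["position"]);print("F",-fx(4),"L act %.3f"%(.85+np.arcsin((p[0]+off)/.1)))
r.move_linear(W(p[0]-.02,.115,p[2]),vel=.2);r.move_linear(W(p[0]-.03,.115,.31),vel=.3)
r.move_gripper(1.0);y=.02
r.move_linear(W(0,y,.30),vel=.3);r.move_linear(W(0,y,Z),vel=.2)
print(r.get_obs()["time"],loc(r.get_obs()["position"]),r.get_obs()["finger_gap"])
a=shot("scene","s3.png")
cv2.imwrite("pics/z3.png",cv2.resize(a[110:210,225:345,::-1],(720,600),interpolation=cv2.INTER_CUBIC))
E
```

```text
0.2 F 0.67 [-0.08368516  0.115128    0.23967524] L act 0.204
0.4 F -0.35 [-0.06662071  0.11496891  0.249988  ] L act 0.404
0.6 F 0.20 [-0.04804004  0.11466665  0.25641055] L act 0.602
0.8 F 0.53 [-0.02849652  0.11459659  0.25942857] L act 0.800
0.98 F -0.22 [-0.01067512  0.11464437  0.25882011] L act 0.979
1.15 F -0.03 [0.0059738  0.11469046 0.25526223] L act 1.149
F 0.29281965560457 L act 1.148
31.9833 [-5.70337206e-05  2.11269585e-02  2.25566509e-01] 0.9991058068524797
```

View pics/z3.png

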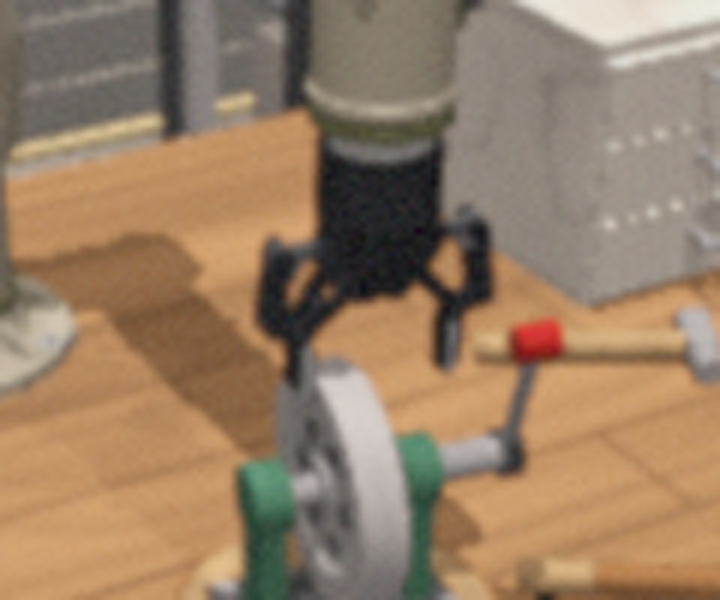

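```bash
python3 - <<'E'
from h import *
th=TH
for L in(1.1,1.15,1.2,1.25,1.3):
    a=L-.85;print(L,proj("scene",W(.1*np.sin(a),.115,.15+.1*np.cos(a))))
b=fy(6);r.move_linear(W(0,.026,Z),vel=.06)
push(1,.026,b if abs(b)<.5 else .1,coarse=.0008,ymax=.039)
E
```

```text
1.1 (np.float64(164.57076540369775), np.float64(312.7780786812828))
1.15 (np.float64(165.49311542219027), np.float64(313.32447744499075))
1.2 (np.float64(166.46809884495795), np.float64(313.8602381257241))
1.25 (np.float64(167.49320044193342), np.float64(314.3837084511397))
1.3 (np.float64(168.56570088595618), np.float64(314.8932576375291))
26.80 26.74 0.09
27.60 27.58 0.01
28.40 28.40 0.13
29.20 29.19 0.58
29.70 29.57 0.97
30.20 29.92 2.32
30.38 30.08 3.28
30.49 30.20 4.18
30.59 30.36 5.01
hold F 5.08 (min 4.77 max 5.49) at cmd 30.59 act 30.38 t 35.65 torque -1.2291874973270769
```

```bash
python3 - <<'E'
from h import *
def red(f):
    i=cv2.imread("pics/"+f).astype(int);m=(i[...,2]>120)&(i[...,1]<70)&(i[...,0]<80)
    m[:135]=0;m[185:]=0;m[:,:280]=0;m[:,330:]=0
    w=np.argwhere(m);return w.mean(0),len(w)
for f in("s0.png","s1.png","s2.png","sA.png","s3.png"):print(f,red(f))
for L in(-.05,0,.05,.1,1.1,1.15,1.2,1.25,1.3):
    a=L-.85;print(L,proj("scene",W(.1*np.sin(a),.115,.15+.1*np.cos(a))))
E
```

```text
s0.png (array([160.77419355, 301.74193548]), 31)
s1.png (array([160.57894737, 302.89473684]), 19)
s2.png (array([160.86206897, 301.79310345]), 29)
sA.png (array([160.93103448, 301.72413793]), 29)
s3.png (array([166.64102564, 313.87179487]), 39)
-0.05 (np.float64(160.49821634340728), np.float64(300.872144849731))
0 (np.float64(159.99538344387685), np.float64(301.25069096295215))
0.05 (np.float64(159.54765747388345), np.float64(301.64922143098863))
0.1 (np.float64(159.15666400125204), np.float64(302.0669854693197))
1.1 (np.float64(164.57076540369775), np.float64(312.7780786812828))
1.15 (np.float64(165.49311542219027), np.float64(313.32447744499075))
1.2 (np.float64(166.46809884495795), np.float64(313.8602381257241))
1.25 (np.float64(167.49320044193342), np.float64(314.3837084511397))
1.3 (np.float64(168.56570088595618), np.float64(314.8932576375291))
```

```bash
python3 - <<'E'
from h import *
off=.0235
r.move_linear(W(0,.02,Z),vel=.2);r.move_linear(W(0,.02,.30),vel=.35)
r.move_gripper(0.0)
x,z=kn(1.15,off)
r.move_linear(W(x-.03,.115,.30),vel=.3);r.move_linear(W(x-.02,.115,z),vel=.25)
print(r.get_obs()["time"]);b=fx(6)
for L,v in((1.13,.08),(1.18,.03),(1.215,.02),(1.245,.02)):
    x,z=kn(L,off);r.move_linear(W(x,.115,z),vel=v);f=-(fx(4)-b);p=loc(r.get_obs()["position"]);print(L,"F %.2f"%f,"L act %.3f"%(.85+np.arcsin((p[0]+off)/.1)))
r.move_linear(W(p[0]-.02,.115,p[2]),vel=.2);r.move_linear(W(p[0]-.03,.115,.31),vel=.35)
r.move_gripper(1.0)
r.move_linear(W(0,.02,.30),vel=.35);r.move_linear(W(0,.023,Z),vel=.2)
a=shot("scene","s4.png").astype(int)
m=(a[...,0]>120)&(a[...,1]<70)&(a[...,2]<80);m[:135]=0;m[185:]=0;m[:,:280]=0;m[:,330:]=0
print(np.argwhere(m).mean(0),m.sum(),r.get_obs()["time"],loc(r.get_obs()["position"]),r.get_obs()["finger_gap"])
E
```

```text
37.8417
1.13 F -0.20 L act 1.133
1.18 F 0.28 L act 1.179
1.215 F 1.41 L act 1.215
1.245 F 0.42 L act 1.247
[168.37142857 315.08571429] 35 41.65 [0.00059128 0.02390499 0.22642999] 0.9999545697223741
```

```bash
python3 - <<'E'
from h import *
b=fy(6);r.move_linear(W(0,.0265,Z),vel=.06)
yp,ap,_=push(1,.0265,.09,coarse=.0008,ymax=.034)
r.move_linear(W(0,-.0255,Z),vel=.2)
yn,an,_=push(-1,-.0255,.1,coarse=.0007,ymax=-.034)
print("total at 5N",ap-an-(85-30))
E
```

```text
27.30 27.26 0.11
28.10 28.12 0.11
28.90 28.92 -0.22
29.70 29.37 1.67
30.20 29.67 3.44
30.30 29.88 4.71
hold F 5.16 (min 4.81 max 5.52) at cmd 30.30 act 29.93 t 44.3417 torque -1.1708309033544235
-26.20 -24.91 -0.17
-26.90 -26.83 -0.02
-27.60 -27.71 0.27
-28.30 -28.35 -0.30
-29.00 -29.00 -0.27
-29.70 -29.42 1.35
-30.20 -29.70 3.28
-30.31 -29.94 4.47
hold F 4.88 (min 4.56 max 5.25) at cmd -30.31 act -30.00 t 47.8 torque 1.1408101216455826
total at 5N 4.93278659109491
```

```bash
python3 - <<'E'
from h import *
r.move_linear(W(0,0,Z),vel=.15);r.move_linear(W(0,0,.32),vel=.2);r.pause(.1)
a=shot("scene","s5.png");print(r.get_obs()["time"],r.get_obs()["ft_force"])
a0=cv2.imread("pics/s0.png")
cv2.imwrite("pics/z5.png",np.hstack([cv2.resize(i[120:300,110:380],(400,267)) for i in(a0,a[...,::-1])]))
hand_in()
E
```

```text
48.925 [0.5466036  0.07454923 0.63406548]
the job is handed in; nothing more can be done
```

View pics/z5.png

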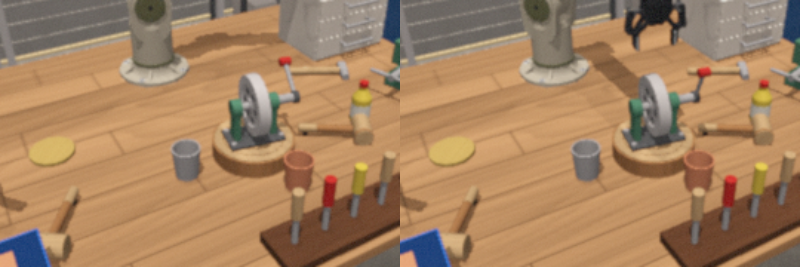

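I rocked the wheel, tightened the lever until about 3.8 mm of play was left at the rim top, rocked it again to prove it, and handed in at 48.9 s. The 3.8 mm is my estimate; nothing measured it directly.

- **First feel:** I straddled the rim with an open gripper and pushed one finger at a time, towards the lever (5.1 N) and then away (4.8 N). Each push was held for 0.65 s. The play came out at about 0.124 rad each way.
- **Lever:** I swung it away from the robot to about 1.16 rad and felt the rim once towards the lever. That gave about 4.4–4.8 mm of play, so I trimmed the lever to about 1.26 rad.
- **Proof:** I pushed towards the lever again (5.2 N), then away (4.9 N), each held for 0.65 s. The wheel moved freely before meeting its stops, so it is not locked.
- **Uncertainty:** The estimate takes off the give in the fingers and stops. It relies on the nominal 85 mm jaw gap and on a finger contact height worked out from the lever travel, so it could be off by about 0.6 mm. Without removing the give, the movement at 5 N was 4.9 mm at finger height. I left no time for a further trim.
- **What did not show:** The wheel's light friction did not show in the force readings. I could not sense first contact with the rim and so could not check the jaw gap independently.
- **Last check:** The final picture shows the mallets, cups, oil, disc and hammer where they were at the start, as far as they are in view. The gripper is clear above the wheel, and the force reading is only noise.

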